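# Ease a rolling pin out of a drawer that opens only halfway

### The arm

A 6-joint arm with a two-finger parallel gripper is mounted at the origin on a cart in front of the work surface, level with it; the furniture and walls round the work are solid. World frame = base frame: x ahead of the robot, y to its left, z up, the work surface at z = 0. Lengths are in m, angles in rad, forces in N, time in s.
With the tool pointing down it reaches from about 0.325 to 0.9 m from the base axis. Payload 6.1 kg.
Tool frame: the origin (TCP) lies between the finger pads; the fingertips stand bot.finger_overhang ahead of it and the grasp point (between the pads) lies 3 mm ahead of it (bot.finger_overhang is the distance from the TCP to the fingertips, in m); z points along the fingers, y is the line along which they close (so a half turn about z gives the same grasp; the last joint's range is limited). The gripper opens to 87 mm and grips with 3 to 60 N. Pads are 19 mm wide; open, the fingers measure 117 mm over their backs; the gripper's body (75 mm by 190 mm) begins 51 mm behind the grasp point.
Start: joints at [-1.463, 0.22, 1.526, -0, 1.395, -0.126], TCP at [0.145, -0.608, 0.245] pointing down, gripper open.
Joint ranges: [-2.98, 2.98], [-0.91, 2.08], [0.09, 2.57], [-1.24, 4.39], [0.2, 2.65], [-2.68, 2.68]. Speed limits (rad/s): [2.57, 2.57, 3.01, 3.14, 3.14, 3.14].

### API

Orientations are given as a rotation vector (axis times angle).
In Python, from bench import bot, snapshot, camera_params, job gives the robot as it stands.
- The arm moves only by the shell command python3 -m creep 'ROWS' [FORCE]. ROWS is JSON, a list of rows, each a list of 7 numbers: the shift along the tool's x, y, z in cm, then the turn, a rotation vector about the tool's x, y, z in rad, then the closure in counts, from 0 (fully open) to 255 (shut). A call has 1 to 10 rows; each row shifts and turns the commanded pose from where the row before left it, along the tool's axes as they then stand; what a row does not reach is not made up. A row lasts 1/10 s, in which the tool goes at most 50 mm and 8.59 degrees, less where a joint would pass 70% of its speed; a pose out of reach is approached as far as the arm can. A call with a gripper value outside its range is refused whole. The fingers move at their own pace and stop on an object; FORCE is the grip in N (left out, the last holds). Time passes only in rows, so rows that do not move let the fingers close. It gives the time, the measured TCP pose, the force, the opening and the grip force at its end, in the units of the state.
- bot.observe(): the state, without advancing time (a new reading comes with each control period).
- snapshot(name): name is "scene" or "top"; returns (picture, depth): 384x512x3 uint8, blue, green, red; 384x512 float32, m along the optical axis (not along the pixel's ray), 0 where there is no reading.
- camera_params(name): a dict with "vfov" (degrees; the focal length in pixels is half the picture's height over the tangent of half this angle, whatever the lens; pixels are square), "cx", "cy" (the principal point, pixels), "extrinsics" (4x4, takes a point from world to camera coordinates). Camera axes: x right, y down, z forward; pixel columns grow to the right and rows downward; lengths in m; the calibration is good to about 2 mm. A picture is of the moment at which its call begins. camera_params takes no time and is no camera call.
- job.close_job(): hands the job in; it is judged then, once.
The state is a dict: "time_s": time; "qpos": joint angles; "dq": joint speeds; "joint_torque": joint torques, N m; "position": TCP position; "orientation": TCP orientation; "ft_force": force on the tool from outside, world axes, zero at the start; "wrist_torque": the same for the moment, N m; "grip_width": finger opening in m; "grasp_force": force on a finger pad.
Only numpy, scipy, OpenCV 4.12 (cv2) and the standard library are available. Lean on these libraries where they do the work, as an engineer would, in place of code of your own. Each camera call takes 0.05 s, during which the arm holds its last target. There are 200 camera calls.

### The job

A customer would like to see the small rolling pin kept in the wooden drawer unit: first pull the drawer by its knob right out to its stop, which lets it open only halfway, then grip the pin, tip its front end up over the drawer front and ease it out slantwise from under the unit's top without prying against the wood. Finish still holding the pin up for the customer - level, still, at least 10 cm above the top of the unit, carried by the gripper alone, not put down or let go. Leave the drawer open and the bird, vase, toy car and roll of tape where they stand.

Things in the scene. Friction and masses are not known exactly. Their poses are not given: they have to be found in the camera images.
- drawer_unit: low table-top drawer unit of pale wood, 260 deep (x) x 180 wide (y) x 90 mm high, fixed to the table. Origin: centre of its underside, on the table. x points into the unit, away from its front; z up. Its front plane is at x = -130 mm, its back at +130 mm. The top board, 10 mm thick (z = 80 to 90 mm), covers the whole unit
- drawer (a joint): travel of the only drawer: 0 = shut, 0.12 m = fully open at its stop; it starts up to 10 mm open, slides along the unit's -x axis, stays where it is left, takes 1 to 2 N. Fully open, the gap between the unit's top and the drawer front is 121 mm long; the drawer is 130 mm wide inside, 238 mm long, its side walls 57 mm above the table
- top_edge (a point): middle of the front edge of the unit's top board, on its underside, 80 mm above the table (x = -130 mm in the unit): the pin must come out under this edge; axes as the unit's
- drawer_floor (a point): middle of the drawer's green lined floor, 20 mm above the table; moves with the drawer, axes as the unit's. Inner walls are 119 mm ahead and behind, 65 mm to each side. Two green rails 5 mm high and 7 mm wide at y = +-16 mm, from x = 9.5 to 94.5 mm, keep the pin from rolling
- front_rim (a point): middle of the upper inner edge of the drawer's front panel, 90 mm above the table; moves with the drawer, axes as the unit's. The panel is darker wood, 12 mm thick, 176 mm wide, 80 mm high, and overlaps the unit's front. The pin must come out over this edge
- drawer_knob (a point): brass knob in the middle of the drawer front: point on its axis, in its head, 20 mm in front of the panel, 50 mm above the table; moves with the drawer, axes as the unit's. The head is 23 mm across and reaches from about 15 to 30 mm in front of the panel; the neck is 12 mm across. It can be pinched from its two sides, coming from above
- rolling_pin: small wooden rolling pin, 205 mm long, 70 to 140 g: barrel 36 mm across and 125 mm long, a darker handle 18 mm across and 40 mm long at each end. Origin: its centre, on its axis; x runs along it, towards the unit's back at the start (both ends look alike; it may roll about x). It lies front to back on the drawer floor, axis 38 mm above the table, and rides out with the drawer
- wood_bird: carved wooden bird, 55 x 109 x 54 mm, standing loose on the middle of the unit's top; to be left alone. Origin: centre of its underside
- bud_vase: white bud vase, 66 mm across, 112 mm high, on the table to the unit's left (+y); to be left alone. Origin: centre of its underside
- toy_car: wooden toy car, 77 x 100 x 54 mm, on the table to the unit's right (-y); to be left alone. Origin: centre of its underside
- washi_tape: roll of pale tape lying flat, 96 mm across, 25 mm high, on the table in front and to the left; to be left alone. Origin: centre of its underside

How it is judged:
On the way:
1. the drawer is pulled out to its stop (within 5 mm) with the pin still lying in it (value of joint drawer above 0.115 m and height (world z) of rolling_pin below 0.06 m), for 0.2 s.
At the end, for the whole second after the job is handed in: the pin is held in the fingers, its centre more than 185 mm above the table (95 mm above the unit's top), level within 11 degrees, moving slower than 20 mm/s, touching no part of the unit; the drawer still open more than 100 mm of its 120 mm (height (world z) of rolling_pin above 0.185 m and angle between rolling_pin's own x axis and vertical between 1.37 and 1.77 rad and linear speed of rolling_pin below 0.02 m/s and contact force between rolling_pin and the fingers above 0.5 N and contact force between rolling_pin and drawer_unit below 0.1 N and value of joint drawer above 0.1 m); the arm keeps its last pose, push and grip.
It fails at once if the pin is lifted before the drawer has been pulled out (height (world z) of rolling_pin above 0.075 m and value of joint drawer below 0.08 m).
It fails at once if the pin is pried or driven against the unit with more than 30 N (contact force between rolling_pin and drawer_unit above 30 N).
It fails at once if the bird, vase, toy car or roll of tape is moved more than 20 mm (distance of any of wood_bird, bud_vase, toy_car, washi_tape from where it was at the start of the episode above 0.02 m).
It also fails if it takes over 48 s, if anything falls off the work surface, if the arm or the gripper's body presses on something with over 40 N, if the wrist force passes 120 N, or if a joint passes its speed limit or range.

## Working session

There is one attempt and no reset: what is moved stays moved. The work goes in short steps, Python scripts to look and compute and a shell command to move; the robot and the scene stay as the last step left them, time stands still between calls to the robot, and variables do not carry over. Pictures are saved under pics/ and viewed, at most 10 in all, crops included, and the job is handed in when it is done.

```bash
ls; mkdir -p pics; python3 - <<'E'
from bench import bot, snapshot, camera_params
import cv2, numpy as np
for n in ("scene","top"):
    p,d=snapshot(n); cv2.imwrite(f"pics/{n}0.png",p); np.save(f"{n}0.npy",d)
    print(n,{k:(np.round(v,4).tolist()) for k,v in camera_params(n).items()})
a=cv2.imread("pics/scene0.png");b=cv2.imread("pics/top0.png")
s=bot.observe();print(s["position"],s["orientation"],bot.finger_overhang,s["time_s"],s["grip_width"])
E
```

```text
pics
scene {'vfov': 56.5171, 'cx': 258.515, 'cy': 189.3062, 'extrinsics': [[0.8287, -0.5596, 0.0064, -0.4355], [-0.413, -0.6193, -0.6678, 0.343], [0.3776, 0.5508, -0.7443, 0.6531], [0.0, 0.0, 0.0, 1.0]]}
top {'vfov': 50.2765, 'cx': 254.2585, 'cy': 190.7296, 'extrinsics': [[0.0142, -0.9999, -0.0042, 0.0542], [-0.9897, -0.0134, -0.1423, 0.602], [0.1422, 0.0062, -0.9898, 0.9556], [0.0, 0.0, 0.0, 1.0]]}
[ 0.14472731 -0.6074452   0.24350376] [-3.11834868e+00 -3.66135380e-01 -5.93897679e-05] 0.022 0.1 0.0871248118200545
```

View pics/top0.png

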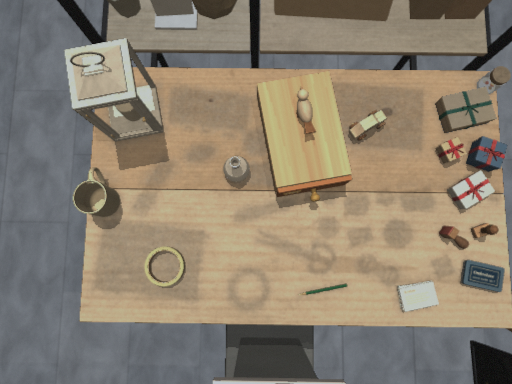

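View pics/scene0.png

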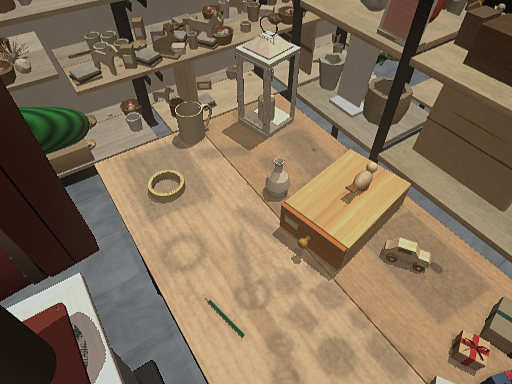

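The top view shows the unit's top with corners near (258,84), (329,72), (350,176) and (277,190). The knob is at (314,195), the bird at (305,110), the vase at (236,169), the car at (369,124) and the tape at (164,267). The scene view agrees: the drawer is almost shut and the knob is at (304,242).

```bash
cat > h.py <<'E'
import numpy as np, cv2
from bench import bot, snapshot, camera_params
from scipy.spatial.transform import Rotation as R
def cam(n):
    c=camera_params(n); E=np.array(c["extrinsics"]); f=192/np.tan(np.radians(c["vfov"])/2); return c["cx"],c["cy"],f,E
def cloud(n,d):
    cx,cy,f,E=cam(n); v,u=np.mgrid[:384,:512]
    P=np.stack([(u-cx)/f*d,(v-cy)/f*d,d],-1); return (P-E[:3,3])@E[:3,:3]
def ray(n,u,v,z):
    cx,cy,f,E=cam(n); r=E[:3,:3].T@np.array([(u-cx)/f,(v-cy)/f,1]); o=-E[:3,:3].T@E[:3,3]
    return o+r*(z-o[2])/r[2]
def px(n,p):
    cx,cy,f,E=cam(n); q=E[:3,:3]@np.asarray(p)+E[:3,3]; return cx+f*q[0]/q[2],cy+f*q[1]/q[2]
E
python3 - <<'E'
from h import *
d=np.load("top0.npy"); W=cloud("top",d)
m=((W[...,2]>.08)&(W[...,2]<.1)&(d>0)).astype(np.uint8)
n,l,st,c=cv2.connectedComponentsWithStats(m)
i=l[130,280]; M=(l==i)
pts=W[M]; print(st[i],np.median(pts[:,2]))
r=cv2.minAreaRect(pts[:,:2].astype(np.float32)); print(r, cv2.boxPoints(r))
print("table z",np.median(W[220:240,200:220,2]))
hsv=cv2.cvtColor(cv2.imread("pics/top0.png"),cv2.COLOR_BGR2HSV)
for nm,(u0,v0,u1,v1) in dict(knob=(300,180,330,205),bird=(290,80,320,145),vase=(215,145,255,190),car=(340,100,395,145)).items():
    w=W[v0:v1,u0:u1].reshape(-1,3); lo={'knob':.03,'bird':.105,'vase':.02,'car':.02}[nm]
    k=(w[:,2]>lo)&(w[:,2]<.2)
    if nm=='knob':
        # below (nearer robot) front plane
        k&=(w[:,2]<.075)
    print(nm,k.sum(),w[k].min(0).round(3),w[k].max(0).round(3),np.median(w[k],0).round(3))
print(hsv[190:205,308:322,1]); print((W[190:205,314]).round(3))
E
```

```text
[ 257   71   95  122 7899] 0.0893962746858642
((0.742610514163971, -0.05360216647386551), (0.27482306957244873, 0.1806076318025589), 11.000503540039062) [[ 0.59049225  0.00882182]
 [ 0.6249554  -0.16846724]
 [ 0.8947288  -0.11602615]
 [ 0.8602656   0.06126291]]
table z -0.0007606254928260317
knob 151 [ 0.579 -0.121  0.031] [ 0.617 -0.047  0.075] [ 0.601 -0.081  0.056]
bird 507 [ 0.725 -0.075  0.109] [ 0.835 -0.035  0.145] [ 0.779 -0.053  0.124]
vase 519 [0.626 0.076 0.026] [0.688 0.139 0.115] [0.65  0.106 0.061]
car 593 [ 0.709 -0.273  0.02 ] [ 0.818 -0.139  0.093] [ 0.77  -0.211  0.043]
[[134 132 139 142 146 145 145 140  96  93  91  91  94  90]
 [105 102 103 121 143 145 145 138 105  86  85  83  86  85]
 [ 82  83  86 108 139 142 145 145 108  79  79  81  80  78]
 [ 74  75  79  92 145 146 144 145 135  93  78  76  77  79]
 [ 77  77  80  95 146 145 147 147 144 128  94  75  75  76]
 [ 79  78  83 130 145 147 146 145 145 147 134  99  72  73]
 [ 79  78 108 139 144 147 142 138 145 146 145 121  73  74]
 [ 83  82 120 145 145 146 144 140 144 147 147 126  77  74]
 [ 78  79 114 146 145 145 145 145 145 146 145 130  71  74]
 [ 76  81 104 145 141 145 143 144 144 144 140 108  76  75]
 [ 79  78  86 125 144 145 145 147 137 126 104  81  80  79]
 [ 78  78  78  83 100 114 107  88  76  75  73  74  73  73]
 [ 76  77  77  78  80  80  77  78  77  73  72  71  70  72]
 [ 72  77  75  78  78  80  78  79  82  80  73  71  72  74]
 [ 71  73  76  77  78  76  77  77  82  78  76  71  70  72]]
[[ 0.603 -0.082  0.053]
 [ 0.6   -0.081  0.057]
 [ 0.598 -0.082  0.054]
 [ 0.596 -0.081  0.056]
 [ 0.593 -0.081  0.059]
 [ 0.59  -0.08   0.062]
 [ 0.588 -0.081  0.056]
 [ 0.586 -0.081  0.059]
 [ 0.583 -0.081  0.058]
 [ 0.581 -0.081  0.057]
 [ 0.579 -0.081  0.057]
 [ 0.583 -0.089 -0.002]
 [ 0.581 -0.089 -0.002]
 [ 0.578 -0.089 -0.001]
 [ 0.575 -0.089  0.001]]
```

```bash
python3 -m creep '[[0,0,0,0,0,0.04,0],[3.8,-3.07,0,0,0,0,0],[3.8,-3.07,0,0,0,0,0],[3.8,-3.07,0,0,0,0,0],[3.8,-3.07,0,0,0,0,0],[3.8,-3.07,0,0,0,0,0],[3.8,-3.07,0,0,0,0,0],[3.8,-3.07,0,0,0,0,0]]' 30
python3 -m creep '[[3.8,-3.07,0,0,0,0,0],[3.8,-3.07,0,0,0,0,0],[3.8,-3.07,0,0,0,0,0],[3.8,-3.07,0,0,0,0,0],[3.8,-3.07,0,0,0,0,0],[3.8,-3.07,0,0,0,0,0],[3.8,-3.07,0,0,0,0,0],[0,0,4,0,0,0,0],[0,0,4,0,0,0,0],[0,0,0,0,0,0,0]]'
cat > st.py <<'E'
from h import *
# unit frame: yaw 11deg, origin from top rectangle (front panel outer mid = x -142-open)
a=np.radians(11.0); X=np.array([np.cos(a),np.sin(a)]); Y=np.array([-X[1],X[0]])
s=bot.observe(); p=s["position"]; M=R.from_rotvec(s["orientation"]).as_matrix()
back=np.array([.8775,-.02738]); O=back-0.13*X
print("t",round(s["time_s"],2),"unit xy mm",((p[:2]-O)@np.c_[X,Y]*1e3).round(1),"z",round(p[2]*1e3,1),"toolx",M[:,0].round(3),"toolz",M[:,2].round(3),"F",np.round(s["ft_force"],1),"w",round(s["grip_width"]*1e3,1),"g",round(float(np.max(s["grasp_force"])),1),"q",np.round(s["qpos"],2))
E
python3 st.py
```

```text
time_s: 0.9
position: [0.3652, -0.344, 0.2443]
orientation: [-3.127, -0.303, 0.0]
ft_force: [1.1, -0.4, -0.0]
grip_width: 0.0869
grasp_force: 0.0
time_s: 1.9
position: [0.5795, -0.0819, 0.1575]
orientation: [-3.122, -0.305, 0.019]
ft_force: [-0.5, 0.9, -0.2]
grip_width: 0.0872
grasp_force: 0.0
t 1.9 unit xy mm [-172.9    3.4] z 157.5 toolx [ 0.981  0.194 -0.012] toolz [-0.012  0.003 -1.   ] F [-0.5  0.9 -0.2] w 87.2 g 0.0 q [-0.27  0.21  1.7  -0.    1.24  1.1 ]
```

```bash
python3 -m creep '[[0.5,0.2,2.5,0,0,0,0],[0,0,3,0,0,0,0],[0,0,3,0,0,0,0],[0,0,1.6,0,0,0,0],[0,0,0,0,0,0,0],[0,0,0,0,0,0,0],[0,0,0,0,0,0,0]]'
python3 st.py; python3 - <<'E'
from h import *
p,d=snapshot("scene"); cv2.imwrite("pics/s1.png",cv2.resize(p[150:310,200:430],None,fx=3,fy=3))
E
```

```text
time_s: 2.6
position: [0.591, -0.0853, 0.0659]
orientation: [3.126, 0.304, 0.005]
ft_force: [0.1, 0.2, 0.2]
grip_width: 0.0874
grasp_force: 0.0
t 2.6 unit xy mm [-162.3   -2.2] z 65.9 toolx [0.981 0.192 0.003] toolz [ 0.003 -0.001 -1.   ] F [0.1 0.2 0.2] w 87.4 g 0.0 q [-0.28  0.34  1.74 -0.    1.06  1.1 ]
```

View pics/s1.png

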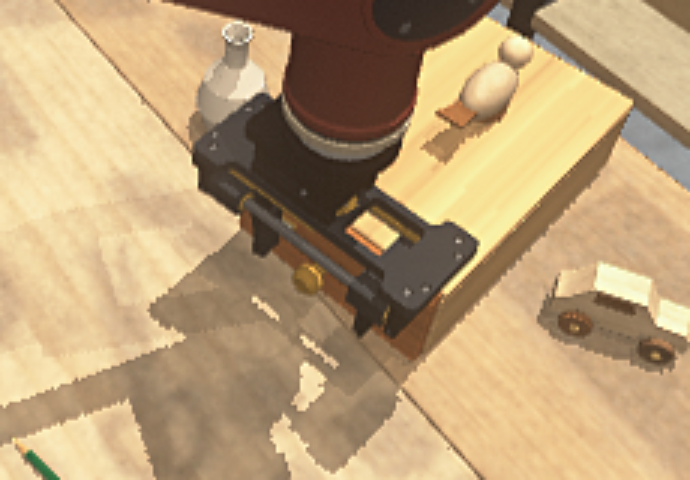

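The open fingers straddle the knob (crop pixel (308,278)), and the vase is close to the gripper's left end but clear of it. I'll lower the last centimetre and pinch.

```bash
python3 -m creep '[[-0.5,0,1.1,0,0,0,0],[0,0,0,0,0,0,255],[0,0,0,0,0,0,255],[0,0,0,0,0,0,255],[0,0,0,0,0,0,255],[0,0,0,0,0,0,255],[0,0,0,0,0,0,255],[0,0,0,0,0,0,255],[0,0,0,0,0,0,255]]' 30 >/dev/null
python3 st.py
python3 -m creep '[[-0.5,0,0,0,0,0,255],[-1.5,0,0,0,0,0,255],[-1.5,0,0,0,0,0,255],[-1.5,0,0,0,0,0,255],[-1.5,0,0,0,0,0,255],[-1.5,0,0,0,0,0,255],[-1.5,0,0,0,0,0,255],[-1,0,0,0,0,0,255],[-0.5,0,0,0,0,0,255],[0,0,0,0,0,0,255]]' >/dev/null
python3 st.py
```

```text
t 3.55 unit xy mm [-168.8   -1.4] z 52.6 toolx [0.981 0.193 0.   ] toolz [ 0.  0. -1.] F [0.4 0.2 0.3] w 30.9 g 0.0 q [-0.28  0.35  1.76  0.    1.04  1.1 ]
t 4.55 unit xy mm [-280.1    1.8] z 52.4 toolx [ 0.981  0.192 -0.002] toolz [-0.003  0.006 -1.   ] F [-4.4 13.4  6.7] w 21.2 g 30.1 q [-0.38  0.13  2.03  0.    0.99  0.99]
```

```bash
for i in 1; do python3 -m creep '[[-0.3,0,0,0,0,0,255],[-0.3,0,0,0,0,0,255],[0,0,0,0,0,0,255]]'|grep -E "pos|ft"; done; python3 st.py
python3 - <<'E'
from h import *
for n in("top","scene"):
    p,d=snapshot(n); np.save(n+"1.npy",d); cv2.imwrite(f"pics/{n}1.png",p)
a=cv2.imread("pics/top1.png")[60:300,200:420]; cv2.imwrite("pics/t1c.png",cv2.resize(a,None,fx=2.5,fy=2.5))
E
```

```text
position: [0.4692, -0.1049, 0.0523]
ft_force: [-3.2, 13.7, 8.9]
t 4.85 unit xy mm [-285.6    1.8] z 52.3 toolx [ 0.981  0.192 -0.002] toolz [-0.003  0.006 -1.   ] F [-3.2 13.7  8.9] w 21.6 g 30.1 q [-0.39  0.12  2.04  0.01  0.99  0.99]
```

View pics/t1c.png

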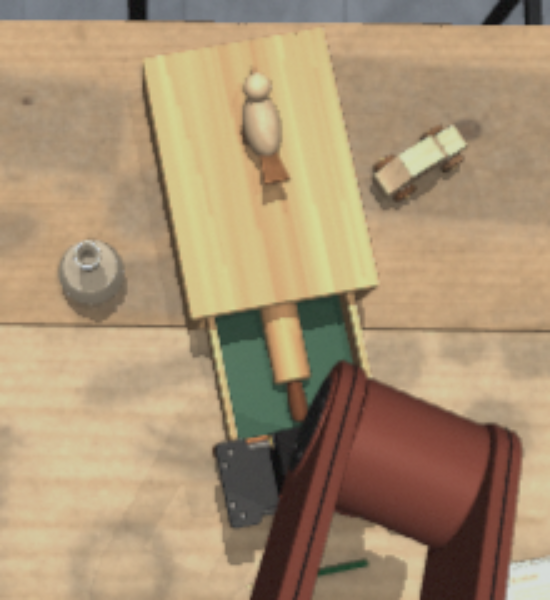

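The drawer is out with the pin visible: barrel from crop (283,305) to (293,380), front handle to (298,418). I'll keep pulling until the stop shows in the force.

```bash
python3 -m creep '[[-0.4,0,0,0,0,0,255],[0,0,0,0,0,0,255]]' >/dev/null; python3 st.py
python3 -m creep '[[-0.4,0,0,0,0,0,255],[0,0,0,0,0,0,255]]' >/dev/null; python3 st.py
```

```text
t 5.15 unit xy mm [-288.9    1.8] z 52.4 toolx [0.981 0.192 0.   ] toolz [-0.001  0.006 -1.   ] F [ 0.4 14.4  6. ] w 21.2 g 30.0 q [-0.39  0.11  2.05  0.01  0.99  0.98]
t 5.35 unit xy mm [-289.2    1.7] z 52.6 toolx [0.982 0.191 0.009] toolz [ 0.008  0.007 -1.   ] F [17.2 19.6 -9.7] w 21.2 g 29.9 q [-0.39  0.1   2.06  0.01  0.98  0.98]
```

```bash
python3 -m creep '[[0.4,0,0,0,0,0,255],[0,0,0,0,0,0,0],[0,0,0,0,0,0,0],[0,0,0,0,0,0,0],[0,0,0,0,0,0,0],[0,0,-1,0,0,0,0],[0,0,-3,0,0,0,0],[0,0,-4,0,0,0,0],[0,0,-4,0,0,0,0],[0,0,-3,0,0,0,0]]' >/dev/null; python3 -m creep '[[-3,0,-3,0,0,0,0],[-3,0,0,0,0,0,0],[0,0,0,0,0,0,0]]' >/dev/null; python3 st.py
python3 - <<'E'
from h import *
for n in("top","scene"):
    p,d=snapshot(n); np.save(n+"2.npy",d); cv2.imwrite(f"pics/{n}2.png",p)
a=cv2.imread("pics/top2.png")[130:300,250:390]; b=cv2.imread("pics/scene2.png")[180:350,220:360]
cv2.imwrite("pics/c2.png",cv2.resize(np.hstack([a,b]),None,fx=2.8,fy=2.8))
a=np.radians(11.0); X=np.array([np.cos(a),np.sin(a)]); Y=np.array([-X[1],X[0]]);O=np.array([.8775,-.02738])-0.13*X
W=cloud("top",np.load("top2.npy")); U=(W[...,:2]-O)@np.c_[X,Y]*1e3; Z=W[...,2]*1e3
# region in drawer
for x0 in range(-250,-125,6):
    k=(U[...,0]>=x0)&(U[...,0]<x0+6)&(abs(U[...,1])<55)&(Z>27)&(Z<75)
    if k.sum(): print(x0,k.sum(),"y",U[k][:,1].min().round(),U[k][:,1].max().round(),"zmax",np.percentile(Z[k],90).round(1))
k=(abs(U[...,1])<80)&(U[...,0]<-225)&(U[...,0]>-300)&(Z>80)&(Z<95)
print("panel",k.sum(),U[k].min(0),U[k].max(0))
E
```

```text
t 6.65 unit xy mm [-350.5   -2.1] z 234.2 toolx [0.982 0.191 0.001] toolz [ 0.002 -0.002 -1.   ] F [ 0.1  0.3 -0.5] w 87.2 g 0.0 q [-0.48 -0.28  2.03 -0.    1.38  0.9 ]
-244 15 y -7.0 6.0 zmax 44.9
-238 19 y -8.0 7.0 zmax 48.1
-232 18 y -10.0 8.0 zmax 46.1
-226 18 y -8.0 7.0 zmax 45.9
-220 16 y -7.0 8.0 zmax 45.2
-214 16 y -7.0 7.0 zmax 45.6
-208 29 y -16.0 16.0 zmax 53.6
-202 35 y -18.0 17.0 zmax 56.0
-196 37 y -15.0 17.0 zmax 55.6
-190 39 y -18.0 18.0 zmax 54.9
-184 37 y -16.0 17.0 zmax 56.0
-178 34 y -17.0 17.0 zmax 56.1
-172 37 y -16.0 17.0 zmax 56.3
-166 36 y -17.0 17.0 zmax 55.8
-160 35 y -16.0 17.0 zmax 55.0
-154 38 y -18.0 17.0 zmax 55.7
-148 33 y -15.0 17.0 zmax 56.3
-142 36 y -18.0 18.0 zmax 54.8
-136 35 y -16.0 17.0 zmax 55.4
-130 20 y -17.0 18.0 zmax 55.1
panel 367 [-263.87306347  -79.94964015] [-252.03396244   79.98324526]
```

View pics/c2.png

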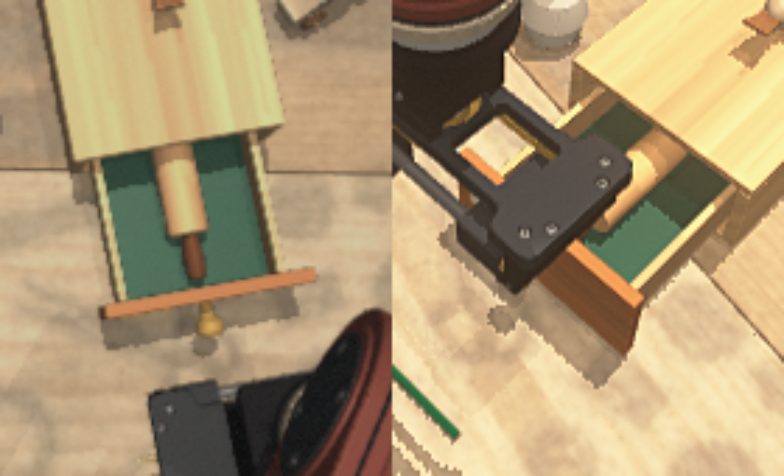

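The pin lies straight (y≈0). Its barrel front is at unit x≈-206, handle tip ≈-246, so its centre is ≈-143, and the drawer's inner front face is ≈-251. I'll plan the planar tip-and-slide next, with clearances for the gripper body.

```bash
cat > plan.py <<'E'
import numpy as np
def sd(p,b):  # signed dist of points to box (x0,x1,z0,z1)
    c=np.array([(b[0]+b[1])/2,(b[2]+b[3])/2]); h=np.array([(b[1]-b[0])/2,(b[3]-b[2])/2])
    q=abs(p-c)-h; return np.hypot(*np.maximum(q,0).T)+np.minimum(q.max(1),0)
def dens(b,n=13):
    x=np.linspace(b[0],b[1],n); z=np.linspace(b[2],b[3],n)
    return np.vstack([np.c_[x,0*x+b[2]],np.c_[x,0*x+b[3]],np.c_[0*z+b[0],z],np.c_[0*z+b[1],z]])
OB=[(-130,130,80,90),(-262.5,-250.5,10,90),(-400,130,-20,20),(-12,0,20,57)]
PIN=[(-62.5,62.5,-18,18),(-102.5,102.5,-9,9)]
def rot(t): c,s=np.cos(t),np.sin(t); return np.array([[c,-s],[s,c]])  # columns; t>0: +x -> +z
def clr(c,th,boxes,T=np.eye(2),o=(0,0),obs=OB):
    A=rot(-th)  # front (-x) up
    m=1e9
    for b in boxes:
        P=(dens(b)@T.T+o)@A.T+c
        for ob in obs:
            m=min(m,sd(P,ob).min())
            Q=((dens(ob,3)-c)@A-o)@T
            m=min(m,sd(Q,b).min())
    return m
if __name__=="__main__":
    s,h=-40,6
    x,z=-143.5,38.
    for td in list(range(0,31,3)):
        th=np.radians(td); best=None
        for xx in np.arange(x-16,x+16.1,2):
            for zz in np.arange(z-2,z+20.1,1):
                c=clr((xx,zz),th,PIN)
                c=min(c,8)-0.002*abs(xx-x)
                if best is None or c>best[0]: best=(c,xx,zz)
        c,x,z=best
        out=[]
        for al in (15,20,25,30):
            a=np.radians(al); T=rot(a) # body leans to front: +z -> -x
            g=clr((x,z),th,[(-37.5,37.5,51,200)],T,(s,h)); f=clr((x,z),th,[(-11,11,-19,51)],T,(s,h))
            out.append((round(g),round(f)))
        print(td,round(c,1),x,z,out)
    for k in range(0,90,10):
        cc=(x-k*np.cos(th),z+k*np.sin(th)); print("slide",k,round(clr(cc,th,PIN),1),[round(clr(cc,th,[(-37.5,37.5,51,200)],rot(np.radians(al)),(s,h))) for al in (15,20,25,30)])
E
python3 plan.py
```

```text
0 8.0 -139.5 46.0 [(21, 11), (16, 10), (11, 10), (5, 10)]
3 8.0 -139.5 50.0 [(26, 17), (21, 17), (17, 16), (12, 16)]
6 8.0 -139.5 53.0 [(32, 23), (27, 22), (22, 22), (17, 21)]
9 7.4 -139.5 55.0 [(36, 27), (33, 26), (27, 26), (22, 26)]
12 6.4 -139.5 57.0 [(36, 32), (39, 31), (34, 30), (28, 30)]
15 4.8 -143.5 60.0 [(39, 37), (44, 36), (38, 36), (33, 35)]
18 2.8 -145.5 63.0 [(42, 40), (46, 41), (45, 40), (40, 39)]
21 3.3 -161.5 69.0 [(52, 41), (53, 42), (49, 43), (44, 42)]
24 5.1 -177.5 75.0 [(63, 25), (60, 27), (57, 28), (54, 28)]
27 5.4 -181.5 80.0 [(67, 21), (69, 23), (66, 24), (62, 26)]
30 7.7 -195.5 88.0 [(79, 11), (78, 11), (76, 12), (74, 13)]
slide 0 7.8 [79, 78, 76, 74]
slide 10 7.8 [82, 81, 80, 79]
slide 20 7.8 [85, 85, 85, 84]
slide 30 7.8 [87, 88, 89, 89]
slide 40 7.8 [90, 92, 93, 94]
slide 50 7.8 [92, 95, 97, 99]
slide 60 7.8 [95, 98, 102, 104]
slide 70 7.8 [99, 102, 106, 109]
slide 80 7.8 [103, 107, 111, 114]
```

```bash
python3 -m creep '[[0,0,0,0,0.131,0,80],[0,0,0,0,0.131,0,80],[3.75,-0.1,3.39,0,0,0,80],[3.75,-0.1,3.39,0,0,0,80],[3.75,-0.1,3.39,0,0,0,80],[0,0,0,0,0,0,80],[0,0,0,0,0,0,80],[0,0,0,0,0,0,80]]' 45 >/dev/null; python3 st.py; python3 - <<'E'
from h import *
from bench import bot
M=R.from_rotvec(bot.observe()["orientation"]).as_matrix()
a=np.radians(11.0);X=np.array([np.cos(a),np.sin(a)]);O=np.array([.8775,-.02738])-0.13*X
Y=np.array([-X[1],X[0]]); p=bot.observe()["position"]
t=np.r_[O-.1843*X+.001*Y,.049]; print("cm in tool axes",(M.T@(t-p)*100).round(2),"pitch",np.degrees(np.arcsin(M[2,0])))
E
```

```text
t 7.55 unit xy mm [-215.2    1.5] z 164.7 toolx [0.948 0.186 0.259] toolz [ 0.254  0.05  -0.966] F [-0.5 -0.  -0.5] w 59.8 g 0.0 q [-0.4  -0.07  2.01  0.17  0.99  0.9 ]
cm in tool axes [-0.02  0.06 11.98] pitch 15.029121837071795
```

```bash
python3 -m creep '[[0,0,4,0,0,0,80],[0,0,3,0,0,0,80],[0,0,2,0,0,0,80],[0,0,1.5,0,0,0,80],[0,0,1,0,0,0,80],[0,0,0.5,0,0,0,80],[0,0,0,0,0,0,80],[0,0,0,0,0,0,80]]' >/dev/null; python3 st.py; python3 -m creep '[[0,0,0,0,0,0,255],[0,0,0,0,0,0,255],[0,0,0,0,0,0,255],[0,0,0,0,0,0,255],[0,0,0,0,0,0,255],[0,0,0,0,0,0,255],[0,0,0,0,0,0,255],[0,0,0,0,0,0,255]]' 45 >/dev/null; python3 st.py;python3 - <<'E'
from h import *
a=snapshot("top")[0][130:300,230:400]; b=snapshot("scene")[0][150:320,210:380]
cv2.imwrite("pics/c3.png",cv2.resize(np.hstack([a,b]),None,fx=2.3,fy=2.3))
E
```

```text
t 8.35 unit xy mm [-183.7    1.1] z 49.6 toolx [0.947 0.186 0.261] toolz [ 0.256  0.049 -0.965] F [-0.5 -0.6  0.8] w 59.9 g 0.0 q [-0.36  0.18  2.    0.2   0.74  0.88]
t 9.15 unit xy mm [-184.1    1.5] z 48.5 toolx [0.948 0.186 0.259] toolz [ 0.254  0.05  -0.966] F [-1.4  0.5  3. ] w 34.7 g 45.0 q [-0.36  0.18  2.    0.2   0.74  0.88]
```

View pics/c3.png

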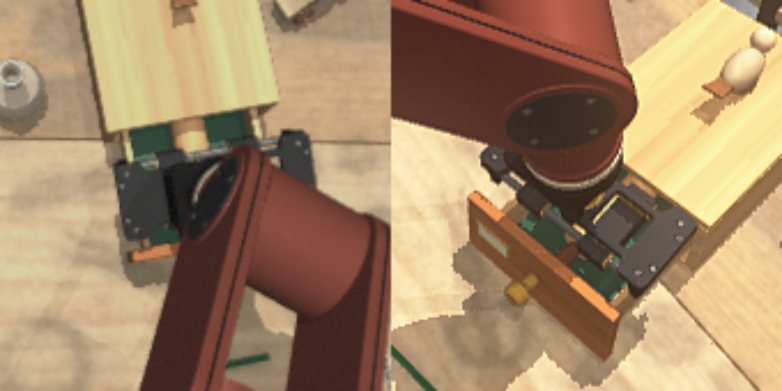

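The pin is gripped (opening 34.7 mm, 45 N), and the gripper body is clear of the panel and the top board. Next I'll turn the planned path into tool-axis rows.

```bash
cat > rows.py <<'E'
from plan import *
off=np.array([-40.6,10.5]); al=np.radians(15)
WP=[(-143.5,38,0),(-140,42,0),(-139.5,46,0),(-139.5,50,3),(-139.5,53,6),(-139.5,55,9),(-140,57,12),(-143,60,15),(-146,63,18),(-151,65.5,19.5),(-157,67.5,20.5),(-164,70,21.5),(-171,73,23),(-177.5,76,25),(-183,80.5,27.5),(-195.5,88,30)]
for k in range(1,5): WP.append((-195.5-k*26,88+k*15,30))
def tcp(w): return np.array(w[:2])+rot(-np.radians(w[2]))@off
for a,b in zip(WP,WP[1:]):
    d=tcp(b)-tcp(a); t=al-np.radians(a[2])
    tx=np.array([np.cos(t),np.sin(t)]); tz=np.array([np.sin(t),-np.cos(t)])
    c=[clr((np.array(a[:2])*(1-u)+np.array(b[:2])*u),np.radians(a[2]*(1-u)+b[2]*u),PIN) for u in (.5,1)]
    print(b,"x %.2f z %.2f turn %.3f"%(d@tx/10,d@tz/10,np.radians(a[2]-b[2])),"clr",np.round(c,1),"tcp",tcp(b).round(1))
E
python3 rows.py
```

```text
(-140, 42, 0) x 0.44 z -0.30 turn 0.000 clr [2. 4.] tcp [-180.6   52.5]
(-139.5, 46, 0) x 0.15 z -0.37 turn 0.000 clr [6. 8.] tcp [-180.1   56.5]
(-139.5, 50, 3) x 0.22 z -0.57 turn -0.052 clr [8.3 8.2] tcp [-179.5   62.6]
(-139.5, 53, 6) x 0.18 z -0.48 turn -0.052 clr [8.1 8.1] tcp [-178.8   67.7]
(-139.5, 55, 9) x 0.14 z -0.39 turn -0.052 clr [8.  7.4] tcp [-178.    71.7]
(-140, 57, 12) x 0.08 z -0.39 turn -0.052 clr [6.9 6.4] tcp [-177.5   75.7]
(-143, 60, 15) x -0.17 z -0.50 turn -0.052 clr [5.6 4.7] tcp [-179.5   80.7]
(-146, 63, 18) x -0.19 z -0.49 turn -0.052 clr [3.8 2.8] tcp [-181.4   85.5]
(-151, 65.5, 19.5) x -0.46 z -0.32 turn -0.026 clr [2.  1.1] tcp [-185.8   89. ]
(-157, 67.5, 20.5) x -0.58 z -0.22 turn -0.017 clr [1.9 2.7] tcp [-191.4   91.6]
(-164, 70, 21.5) x -0.68 z -0.25 turn -0.017 clr [3.4 3.8] tcp [-197.9   94.6]
(-171, 73, 23) x -0.67 z -0.31 turn -0.026 clr [4.1 4.5] tcp [-204.3   98.5]
(-177.5, 76, 25) x -0.61 z -0.33 turn -0.035 clr [4.6 4.5] tcp [-209.9  102.7]
(-183, 80.5, 27.5) x -0.53 z -0.50 turn -0.044 clr [4.8 5.1] tcp [-214.2  108.6]
(-195.5, 88, 30) x -1.29 z -0.62 turn -0.044 clr [6.4 7.8] tcp [-225.4  117.4]
(-221.5, 103, 30) x -2.90 z -0.78 turn 0.000 clr [7.8 7.8] tcp [-251.4  132.4]
(-247.5, 118, 30) x -2.90 z -0.78 turn 0.000 clr [7.8 7.7] tcp [-277.4  147.4]
(-273.5, 133, 30) x -2.90 z -0.78 turn 0.000 clr [7.7 7.7] tcp [-303.4  162.4]
(-299.5, 148, 30) x -2.90 z -0.78 turn 0.000 clr [ 7.7 11.2] tcp [-329.4  177.4]
```

```bash
python3 -m creep '[[0.44,0,-0.3,0,0,0,255],[0.15,0,-0.37,0,0,0,255],[0,0,0,0,0,0,255],[0.22,0,-0.57,0,-0.052,0,255],[0.18,0,-0.48,0,-0.052,0,255],[0.14,0,-0.39,0,-0.052,0,255],[0.08,0,-0.39,0,-0.052,0,255],[-0.17,0,-0.5,0,-0.052,0,255],[0,0,0,0,0,0,255],[0,0,0,0,0,0,255]]' >/dev/null; python3 st.py; python3 - <<'E'
from plan import *
for td in (16,17,18,19,19.5,20,20.5,21):
    th=np.radians(td); print(td,max((round(clr((x,z),th,PIN),1),x,z) for x in np.arange(-165,-140,1.) for z in np.arange(56,72,.5)))
from h import *
a=snapshot("top")[0][130:300,230:400]; b=snapshot("scene")[0][150:320,210:380]
cv2.imwrite("pics/c4.png",cv2.resize(np.hstack([a,b]),None,fx=2.3,fy=2.3))
E
```

```text
t 10.25 unit xy mm [-179.6    1.8] z 80.0 toolx [0.981 0.193 0.003] toolz [ 0.003  0.001 -1.   ] F [-0.6  0.2 -1.5] w 34.9 g 45.0 q [-0.28  0.28  1.78  0.    1.08  1.09]
16 (np.float64(4.1), np.float64(-144.0), np.float64(61.0))
17 (np.float64(3.4), np.float64(-145.0), np.float64(62.0))
18 (np.float64(2.9), np.float64(-147.0), np.float64(63.5))
19 (np.float64(2.5), np.float64(-148.0), np.float64(64.5))
19.5 (np.float64(2.1), np.float64(-148.0), np.float64(65.0))
20 (np.float64(2.4), np.float64(-154.0), np.float64(67.0))
20.5 (np.float64(2.9), np.float64(-159.0), np.float64(68.5))
21 (np.float64(3.4), np.float64(-160.0), np.float64(68.5))
```

View pics/c4.png

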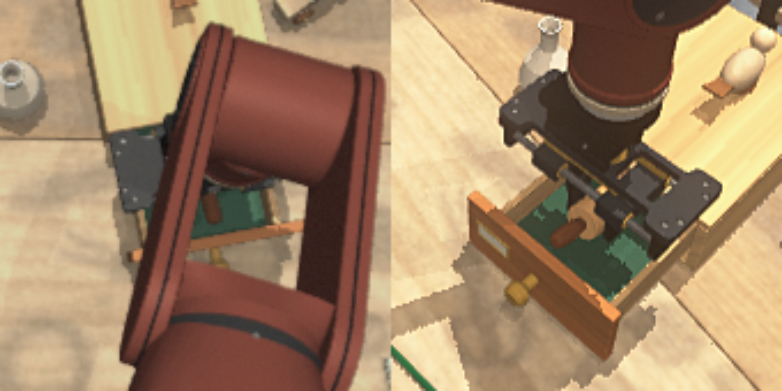

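```bash
sed -i 's/^WP=.*/WP=[(-143,59.4,14.8),(-145,62,17),(-147.5,63.8,18.5),(-149,65.2,19.5),(-154,67,20.1),(-159,68.5,20.7),(-164,70,21.5),(-171,73,23),(-177.5,76,25),(-183,80.5,27.5),(-195.5,88,30)]/' rows.py; python3 rows.py|head -10
```

```text
(-145, 62, 17) x -0.12 z -0.40 turn -0.038 clr [4.  3.4] tcp [-180.8   83.9]
(-147.5, 63.8, 18.5) x -0.20 z -0.27 turn -0.026 clr [3.1 2.7] tcp [-182.7   86.6]
(-149, 65.2, 19.5) x -0.12 z -0.19 turn -0.017 clr [2.4 2.1] tcp [-183.8   88.7]
(-154, 67, 20.1) x -0.49 z -0.18 turn -0.010 clr [2.  2.5] tcp [-188.5   90.8]
(-159, 68.5, 20.7) x -0.49 z -0.14 turn -0.010 clr [2.7 3. ] tcp [-193.3   92.7]
(-164, 70, 21.5) x -0.48 z -0.15 turn -0.014 clr [3.4 3.8] tcp [-197.9   94.6]
(-171, 73, 23) x -0.67 z -0.31 turn -0.026 clr [4.1 4.5] tcp [-204.3   98.5]
(-177.5, 76, 25) x -0.61 z -0.33 turn -0.035 clr [4.6 4.5] tcp [-209.9  102.7]
(-183, 80.5, 27.5) x -0.53 z -0.50 turn -0.044 clr [4.8 5.1] tcp [-214.2  108.6]
(-195.5, 88, 30) x -1.29 z -0.62 turn -0.044 clr [6.4 7.8] tcp [-225.4  117.4]
```

```bash
python3 -m creep '[[-0.12,0,-0.4,0,-0.038,0,255],[0,0,0,0,0,0,255],[-0.2,0,-0.27,0,-0.026,0,255],[-0.12,0,-0.19,0,-0.017,0,255],[0,0,0,0,0,0,255],[0,0,0,0,0,0,255]]' >/dev/null; python3 st.py
python3 -m creep '[[-0.25,0,-0.09,0,-0.005,0,255],[-0.25,0,-0.09,0,-0.005,0,255],[0,0,0,0,0,0,255],[0,0,0,0,0,0,255]]' >/dev/null; python3 st.py
```

```text
t 10.95 unit xy mm [-183.9    1.6] z 89.0 toolx [ 0.978  0.192 -0.078] toolz [-0.077 -0.015 -0.997] F [ 0.3  0.9 -0.8] w 35.2 g 45.0 q [-0.27  0.32  1.72 -0.04  1.17  1.13]
t 11.35 unit xy mm [-188.7    1.5] z 91.4 toolx [ 0.977  0.192 -0.089] toolz [-0.087 -0.017 -0.996] F [-0.7 -0.5 -1.3] w 34.9 g 45.0 q [-0.27  0.31  1.72 -0.04  1.19  1.13]
```

No contact so far. I'll carry on slowly along the slant.

```bash
python3 -m creep '[[-0.25,0,-0.06,0,-0.005,0,255],[-0.25,0,-0.06,0,-0.005,0,255],[-0.25,0,-0.07,0,-0.007,0,255],[-0.25,0,-0.07,0,-0.007,0,255],[0,0,0,0,0,0,255],[0,0,0,0,0,0,255]]' >/dev/null; python3 st.py
python3 -m creep '[[-0.67,0,-0.31,0,-0.026,0,255],[-0.61,0,-0.33,0,-0.035,0,255],[-0.53,0,-0.5,0,-0.044,0,255],[-0.65,0,-0.31,0,-0.022,0,255],[-0.65,0,-0.31,0,-0.022,0,255],[0,0,0,0,0,0,255],[0,0,0,0,0,0,255]]' >/dev/null; python3 st.py
```

```text
t 11.95 unit xy mm [-198.3    1.5] z 94.9 toolx [ 0.975  0.191 -0.113] toolz [-0.11  -0.022 -0.994] F [ 0.8 -0.5 -1. ] w 35.0 g 45.0 q [-0.27  0.3   1.73 -0.05  1.21  1.13]
t 12.65 unit xy mm [-225.9    1.5] z 117.7 toolx [ 0.948  0.186 -0.259] toolz [-0.254 -0.05  -0.966] F [ 0.5 -1.  -2.2] w 35.4 g 45.0 q [-0.26  0.33  1.67 -0.11  1.38  1.16]
```

```bash
python3 -m creep '[[-1.45,0,-0.39,0,0,0,255],[-1.45,0,-0.39,0,0,0,255],[-1.45,0,-0.39,0,0,0,255],[-1.45,0,-0.39,0,0,0,255],[-1.45,0,-0.39,0,0,0,255],[-1.45,0,-0.39,0,0,0,255],[-1.45,0,-0.39,0,0,0,255],[-1.45,0,-0.39,0,0,0,255],[0,0,0,0,0,0,255],[0,0,0,0,0,0,255]]' >/dev/null; python3 st.py
python3 - <<'E'
from h import *
a=snapshot("top")[0][130:330,200:420]; b=snapshot("scene")[0][130:330,160:380]
cv2.imwrite("pics/c5.png",cv2.resize(np.hstack([a,b]),None,fx=1.8,fy=1.8))
E
```

```text
t 13.65 unit xy mm [-329.6    1.2] z 177.9 toolx [ 0.948  0.186 -0.258] toolz [-0.253 -0.05  -0.966] F [ 0.6  0.3 -0.9] w 34.8 g 45.0 q [-0.34  0.03  1.88 -0.13  1.45  1.07]
```

View pics/c5.png

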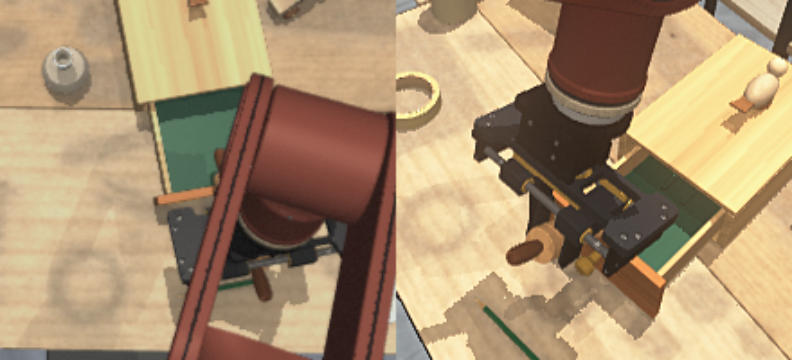

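The pin is out over the drawer front, nothing is touched, and the drawer is still open. I'll lift it clear and level it.

```bash
python3 -m creep '[[-0.65,0,-2.4,0,0,0,255],[-0.65,0,-2.4,0,0,0,255],[-0.65,0,-2.4,0,0,0,255],[-0.65,0,-2.4,0,0,0,255],[0,0,0,0,0.131,0,255],[0,0,0,0,0.131,0,255],[0,0,0,0,0.131,0,255],[0,0,0,0,0.131,0,255],[0,0,0,0,0,0,255],[0,0,0,0,0,0,255]]' >/dev/null; python3 -m creep '[[0,0,0,0,0,0,255],[0,0,0,0,0,0,255],[0,0,0,0,0,0,255],[0,0,0,0,0,0,255],[0,0,0,0,0,0,255]]' >/dev/null; python3 st.py
python3 - <<'E'
from h import *
p,d=snapshot("scene"); b=p[100:350,110:400]; a=snapshot("top")[0][100:350,200:400]
cv2.imwrite("pics/c6.png",cv2.resize(np.hstack([a,b]),None,fx=1.6,fy=1.6))
E
```

```text
t 15.25 unit xy mm [-329.9    1.4] z 277.1 toolx [0.948 0.186 0.258] toolz [ 0.253  0.05  -0.966] F [ 1.   0.4 -0.9] w 35.0 g 45.0 q [-0.58 -0.46  2.1   0.19  1.31  0.77]
```

View pics/c6.png

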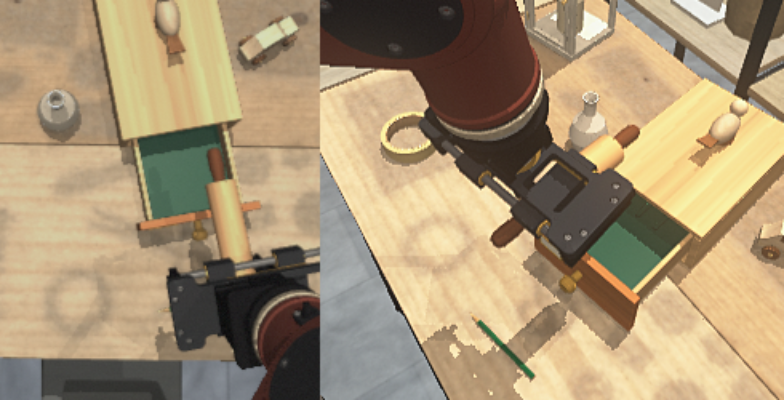

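The pin is held above the open drawer: in the left half its barrel runs from (222,185) to (235,255). I'll check that it is level from the depth, then hand in.

```bash
python3 - <<'E'
from h import *
p,d=snapshot("top"); W=cloud("top",d)
a=np.radians(11.0); X=np.array([np.cos(a),np.sin(a)]); Y=np.array([-X[1],X[0]]);O=np.array([.8775,-.02738])-0.13*X
U=(W[...,:2]-O)@np.c_[X,Y]*1e3; Z=W[...,2]*1e3
for x0 in range(-300,-170,10):
    k=(U[...,0]>=x0)&(U[...,0]<x0+10)&(abs(U[...,1])<25)&(Z>150)&(Z<340)
    if k.sum()>4: print(x0,k.sum(),np.percentile(Z[k],90).round(1),U[k][:,1].mean().round(1))
print(bot.observe()["dq"].round(3))
E
```

```text
-300 110 284.4 2.5
-290 108 284.2 2.4
-280 108 283.7 2.7
-270 108 283.8 2.5
-260 109 283.7 2.7
-250 105 283.5 2.9
-240 107 283.8 2.7
-230 69 283.6 2.2
-220 47 274.5 1.3
-210 48 274.9 1.8
-200 46 275.1 1.5
-190 20 273.5 1.4
[-0.004 -0.003  0.003  0.     0.     0.001]
```

Level within a degree, centre at about 266 mm and still.

```bash
python3 -c "
from bench import job
print(job.close_job())"
```

```text
the job is handed in; nothing more can be done
None
```

I handed the job in with the drawer pulled out to its stop and left open, and the pin held level and still in the gripper at about 266 mm (176 mm above the unit's top); I felt no contact on the way out and saw nothing else moved, but the hand-in returned no verdict.

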